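# Point out the unsorted mineral and its dish

### The arm

A 6-joint arm with a two-finger parallel gripper is mounted at the origin on a cart in front of the work surface, level with it; the furniture and walls round the work are solid. World frame = base frame: x ahead of the robot, y to its left, z up, the work surface at z = 0. Lengths are in mm, angles in rad, forces in N, time in s.
With the tool pointing down it reaches from about 350 to 975 mm from the base axis. Payload 7.1 kg.
Tool frame: the origin (TCP) lies at the very end of the fingers, on their centre line; the grasp point (between the pads) lies 19 mm behind it (ctrl.pinch_z is the distance from the TCP to the grasp point, in mm); z points along the fingers, y is the direction in which the jaws open and shut (so a half turn about z gives the same grasp; the last joint's range is limited). The gripper opens to 88 mm and grips with 3 to 60 N. Pads are 20 mm wide; open, the fingers measure 115 mm over their backs; the gripper's body (75 mm by 178 mm) begins 61 mm behind the grasp point.
Start: joints at [1.283, 0.423, 1.63, -0, 1.089, -0.019], TCP at [165.953, 602.548, 222.675] pointing down, gripper open.
Joint ranges: [-3, 3], [-0.9, 2.11], [0.09, 2.58], [-1.31, 4.45], [0.11, 2.69], [-2.54, 2.54]. Speed limits (rad/s): [2.39, 2.39, 3.01, 3.14, 3.14, 3.14].

### API

Orientations are given as a rotation vector (axis times angle).
In Python, from workcell import ctrl gives the robot as it stands.
- The arm moves only by the shell command python3 -m inch 'ROWS' [OPENING]. ROWS is JSON, a list of rows, each an object with "xyz": the shift along the tool's x, y, z in cm, a list of three; "spin": the turn about the tool's z in degrees. A call has 1 to 20 rows; each row is the pose to reach, as a shift and turn from the pose measured when the call began, along the tool's axes at that moment; what a row does not reach only later rows make up. A row lasts 1/10 s, in which the tool goes at most 50 mm and 8.59 degrees, less where a joint would pass 70% of its speed; a pose out of reach is approached as far as the arm can. A call with a gripper value outside its range is refused whole. OPENING is the closure, from 0 (fully open) to 1 (shut), set as the call begins (- or left out, the last holds). The fingers move at their own pace and stop on an object; the grip force is fixed at half the most. Time passes only in rows, so rows that repeat a pose let the fingers close. It gives the time, the measured TCP pose, the force and the opening at its end, in the units of the state.
- ctrl.get_obs(): the state, without advancing time (a new reading comes with each control period).
- ctrl.get_image(name): name is "side" or "top"; returns the picture (420x560x3 uint8, red, green, blue); there is no depth.
- ctrl.camera_info(name): a dict with "camera_matrix" (3x3 intrinsics, pixels), "k1" (the pictures are not rectified: a ray, as slopes to the right and down, at radius r is drawn at 1 + k1 r^2 times it, then the intrinsics apply), "R" (3x3) and "t" (3): a world point X has camera coordinates R X + t. Camera axes: x right, y down, z forward; pixel columns grow to the right and rows downward; lengths in mm; the calibration is good to about 2 mm. A picture is of the moment at which its call begins. camera_info takes no time and is no camera call.
- ctrl.close_job(): hands the job in, once; it reports no verdict.
The state is a dict: "t": time; "qpos": joint angles; "qvel": joint speeds; "joint_torque": joint torques, N m; "ee_pos": TCP position; "orientation": TCP orientation; "ft_force": force on the tool from outside, world axes, zero at the start; "moment": the same for the moment, N m; "width": finger opening in mm.
Only numpy, scipy, OpenCV 4.12 (cv2) and the standard library are available. Lean on these libraries where they do the work, as an engineer would, in place of code of your own. Each camera call takes 0.05 s, during which the arm holds its last target. There are 200 camera calls.

### The job

Show the next pupil what to put away, by pointing only: hold the fingertips just above the brown limonite lump that lies on the table (straight over its middle, a few centimetres up at most) for two seconds, then move to the petri dish that has no mineral in it, hold them just above its middle in the same way for two seconds, and finish still pointing there. Touch and move nothing, and on the way do not bring the fingertips close over any of the other minerals.

Things in the scene. Friction and masses are not known exactly. Their poses are not given: they have to be found in the camera images.
- limonite: loose mineral lump, ochre brown, 40 x 56 x 26 mm, lying on the table beside the amethyst and the blue crystal, in some starts in front of the fixed optical rail on the right, which carries model eyes 0.2 m tall (the nearest at about x 0.54, y -0.22, 80 mm across): turn the broad side of the gripper clear of it; origin at the middle of its underside, z up
- limonite_top (a point): point on top of the limonite above its middle, 26 mm above the table
- empty_dish: the empty one of three alike clear glass petri dishes, 99 mm across and 16 mm high with a thin wall and a 2 mm floor, no lid; origin at the centre of its underside, z up. Which of the three places it takes varies
- azurite_dish: clear glass petri dish, 101 mm across, 16 mm high, with the azurite in it; origin at the centre of its underside
- moonstone_dish: clear glass petri dish, 103 mm across, 16 mm high, with the white moonstone chips in it; origin at the centre of its underside
- azurite: bright blue mineral, 26 x 32 x 18 mm, in a dish; its top is 20 mm above the table; origin at the middle of its underside. Not to be pointed at
- moonstone: flat white and pale-blue heap of moonstone chips that stays together, 75 x 78 x 16 mm, in a dish; its top is 18 mm above the table; origin at the middle of its underside. Not to be pointed at
- amethyst: lump with purple crystals on a grey-white base, 58 x 80 x 42 mm, on the table; origin at the middle of its underside. Not to be pointed at
- blue_crystal: cluster of blue needles on a grey base, 57 x 60 x 41 mm, on the table; origin at the middle of its underside. Not to be pointed at
- magnifier: bystander: hand lens lying flat at the right, 62 x 148 x 9 mm; origin at the middle of its underside
- orange_tape: bystander: roll of orange tape, 52 mm across, 28 mm high; origin at the centre of its underside
- violet_torch: bystander: black torch with a violet front ring, lying, 32 x 104 x 32 mm; origin at the middle of its underside
- red_glasses: bystander: red safety glasses at the left, 59 x 126 x 44 mm; origin at the middle of their underside

How it is judged:
By the outcome, as a careful person would: the job done as asked, in the order asked, and still so for the second after the job is handed in, with the robot touching nothing.
It also fails if it takes over 38 s, if anything falls off the work surface, if the arm or the gripper's body presses on something with over 40 N, if the wrist force passes 120 N, or if a joint passes its speed limit or range.

## Working session

There is one attempt and no reset: what is moved stays moved. The work goes in short steps, Python scripts to look and compute and a shell command to move; the robot and the scene stay as the last step left them, time stands still between calls to the robot, and variables do not carry over. Pictures are saved under pics/ and viewed, about 8 in all and at most 12, crops included, and the job is handed in when it is done.

```bash
mkdir -p pics
python3 - <<'E'
from workcell import ctrl
import cv2
for n in("top","side"):
    im=ctrl.get_image(n); cv2.imwrite(f"pics/{n}0.png",im[:,:,::-1])
    c=ctrl.camera_info(n); print(n,c)
print(ctrl.get_obs())
E
```

```text
top {'camera_matrix': array([[394.32222805,   0.        , 270.04464255],
       [  0.        , 394.32222805, 212.92903875],
       [  0.        ,   0.        ,   1.        ]]), 'k1': -0.06439952363459837, 'R': array([[ 0.02146099, -0.99970933,  0.01098523],
       [-0.99046767, -0.0227554 , -0.13585284],
       [ 0.13606333, -0.00796498, -0.99066812]]), 't': array([   8.68869381,  573.92817808, 1363.96335405])}
side {'camera_matrix': array([[536.7377151 ,   0.        , 276.01713298],
       [  0.        , 536.7377151 , 211.08439604],
       [  0.        ,   0.        ,   1.        ]]), 'k1': -0.031521164591752165, 'R': array([[ 0.98960278, -0.14349615, -0.00975632],
       [-0.06465954, -0.38327218, -0.9213694 ],
       [ 0.12847364,  0.91242057, -0.38856561]]), 't': array([-553.90843462,   95.18139652, 1482.15313291])}
{'t': 0.1, 'qpos': array([ 1.28299906e+00,  4.23741756e-01,  1.63059525e+00,  2.22473574e-06,
        1.08860869e+00, -1.89901904e-02]), 'qvel': array([ 0.00140732, -0.00185303, -0.00127484,  0.00010272,  0.00010071,
       -0.00046849]), 'joint_torque': array([-7.70771985e-04, -5.45614564e+01, -2.74324769e+01,  6.44200668e-02,
        1.88222394e-02, -7.57839871e-06]), 'ee_pos': array([165.81632066, 602.08806317, 222.00078767]), 'orientation': array([-4.20944613e-01, -3.11305228e+00,  2.09978445e-03]), 'ft_force': array([ 0.04278219, -0.53969379, -0.71941565]), 'moment': array([-0.00734636,  0.00632033,  0.02315315]), 'width': 87.7986576346686}
```

View pics/top0.png

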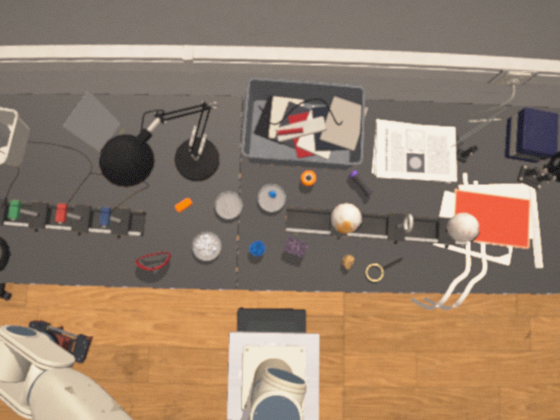

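View pics/side0.png

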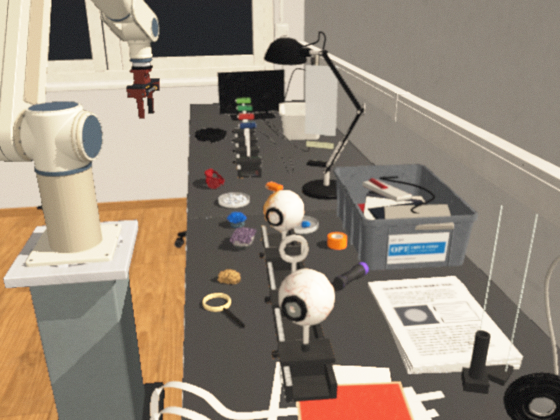

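Top view: limonite at about (348,262), azurite dish at (272,198), dishes at (229,205) and (207,246), amethyst at (296,245), blue crystal at (257,248). I'll zoom in to tell the dishes apart and compute positions.

```bash
cat > h.py <<'E'
import numpy as np,cv2
from workcell import ctrl
def ray(n,uv,z):
    c=ctrl.camera_info(n);K=c["camera_matrix"];R=c["R"];t=c["t"]
    s=cv2.undistortPoints(np.array([[uv]],float),K,np.array([c["k1"],0,0,0.]))[0,0]
    d=R.T@np.array([s[0],s[1],1]);o=-R.T@t
    return (o+d*(z-o[2])/d[2]).round(0)
E
python3 - <<'E'
from h import *
im=cv2.imread("pics/top0.png")
cv2.imwrite("pics/crop.png",cv2.resize(im[170:290,180:400],None,fx=3.6,fy=3.6,interpolation=cv2.INTER_CUBIC))
hsv=cv2.cvtColor(im,cv2.COLOR_BGR2HSV)
def blob(n,x,y,r,z,f):
    m=np.zeros(im.shape[:2],np.uint8); cv2.circle(m,(x,y),r,1,-1); m=(m>0)&f
    k,l,st,ce=cv2.connectedComponentsWithStats(m.astype(np.uint8)); i=1+st[1:,4].argmax()
    x0,y0,w,h,a=st[i];b=(x0+(w-1)/2,y0+(h-1)/2); print(n,st[i],ce[i].round(1),ray("top",ce[i],z),ray("top",b,z))
H,S,V=cv2.split(hsv)
blob("limonite",348,262,14,13,(S>70)&(V>80)&(H<25))
for n,x,y in(("A",229,205),("B",207,246),("C",272,198)): blob(n,x,y,20,8,V>75)
blob("ameth",296,245,16,20,V>60); blob("bluec",257,248,14,20,(S>100)&(V>60))
E
```

```text
limonite [342 254  13  17 158] [347.7 261.1] [ 409. -261.   13.] [ 406. -262.   13.]
A [ 209  185   41   41 1253] [229.  204.9] [604. 171.   8.] [604. 171.   8.]
B [ 187  226   41   41 1249] [207.  245.9] [453. 245.   8.] [453. 245.   8.]
C [ 252  178   41   41 1249] [272.  197.9] [633.  15.   8.] [633.  15.   8.]
ameth [280 229  33  33 797] [296. 245.] [463. -74.  20.] [463. -74.  20.]
bluec [249 241  17  16 191] [256.8 248.2] [448.  66.  20.] [447.  65.  20.]
```

View pics/crop.png

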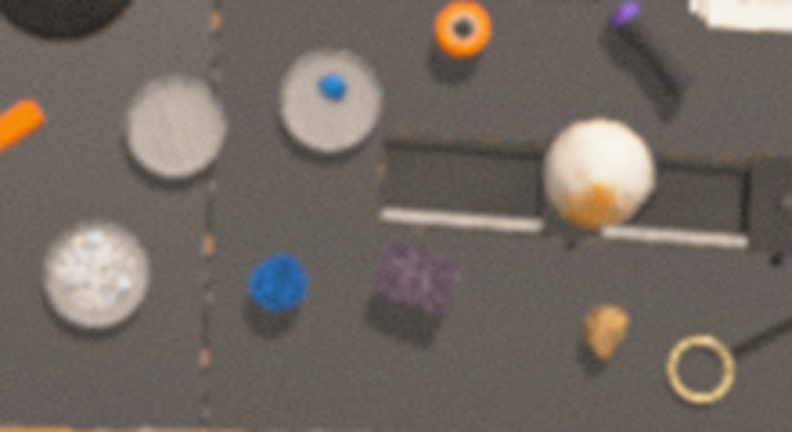

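```bash
cat >> h.py <<'E'
from scipy.spatial.transform import Rotation as Ro
def state(*targets):
    o=ctrl.get_obs();R=Ro.from_rotvec(o["orientation"]).as_matrix()
    print("t",o["t"],"pos",o["ee_pos"].round(1),"q",o["qpos"].round(2),"w",round(o["width"],1),"F",o["ft_force"].round(1),"tooly deg",np.degrees(np.arctan2(R[1,1],R[0,1])).round(1),"z",R[:,2].round(3))
    for p in targets: print(p,"-> cm",(R.T@(np.array(p)-o["ee_pos"])/10).round(2))
E
python3 - <<'E'
from h import *
def comp(m):
    k,l,st,ce=cv2.connectedComponentsWithStats(m.astype(np.uint8)); i=1+st[1:,4].argmax(); x,y,w,h,a=st[i]
    return st[i],(x+(w-1)/2,y+(h-1)/2)
im=cv2.imread("pics/top0.png")
V=cv2.cvtColor(im,cv2.COLOR_BGR2HSV)[...,2]
for n,x,y in(("A",229,205),("B",207,246),("C",272,198)):
    m=np.zeros(V.shape,bool);m[y-20:y+21,x-20:x+21]=1
    s,b=comp(m&(V>105)); print(n,s,b,ray("top",b,8))
im=cv2.imread("pics/side0.png");H,S,V=cv2.split(cv2.cvtColor(im,cv2.COLOR_BGR2HSV))
m=np.zeros(V.shape,bool);m[262:292,212:248]=1
s,b=comp(m&(S>70)&(V>70)&(H<25)); print("lim side",s,b,ray("side",b,13))
m=np.zeros(V.shape,bool);m[185:212,210:256]=1
s,b=comp(m&(V>110)); print("B side",s,b,ray("side",b,8))
state((385,200,220),(385,0,220),(395,-150,220),(407,-262,150))
E
```

```text
A [ 209  185   36   41 1192] (np.float64(226.5), np.float64(205.0)) [603. 181.   8.]
B [ 187  226   41   35 1185] (np.float64(207.0), np.float64(243.0)) [463. 246.   8.]
C [255 178  37  35 811] (np.float64(273.0), np.float64(195.0)) [644.  12.   8.]
lim side [217 268  24  17 325] (np.float64(228.5), np.float64(276.0)) [ 407. -260.   13.]
B side [218 192  32  17 449] (np.float64(233.5), np.float64(200.0)) [455. 247.   8.]
t 0.1 pos [165.8 602.1 222. ] q [ 1.28  0.42  1.63  0.    1.09 -0.02] w 87.8 F [ 0.  -0.5 -0.7] tooly deg 74.6 z [-0.    -0.001 -1.   ]
(385, 200, 220) -> cm [-31.81 -32.94   0.24]
(385, 0, 220) -> cm [-37.12 -52.23   0.27]
(395, -150, 220) -> cm [-42.07 -66.42   0.29]
(407, -262, 150) -> cm [-46.2  -76.89   7.3 ]
```

```bash
python3 -m inch '[{"xyz":[-1.3,-1.3,0],"spin":-1},{"xyz":[-4,-4,0],"spin":-3},{"xyz":[-7,-7,0],"spin":-5},{"xyz":[-10,-10.5,0],"spin":-7},{"xyz":[-13,-13.5,0],"spin":-9},{"xyz":[-16,-16.5,0],"spin":-11},{"xyz":[-19,-20,0],"spin":-13},{"xyz":[-22,-23,0],"spin":-15},{"xyz":[-25,-26,0],"spin":-15},{"xyz":[-28,-29,0],"spin":-15},{"xyz":[-30.5,-31.5,0],"spin":-15},{"xyz":[-31.8,-33,0],"spin":-15},{"xyz":[-31.8,-33,0],"spin":-15},{"xyz":[-31.8,-33,0],"spin":-15}]' 1
python3 -c "
from h import *
state((385,0,220),(395,-150,220),(407,-261,150))"
```

```text
t: 1.5
ee_pos: [384.7, 199.4, 222.3]
orientation: [-0.013, -3.141, 0.002]
ft_force: [0.6, 0.9, 0.2]
width: 0.2
t 1.5 pos [384.7 199.4 222.3] q [ 0.45  0.14  2.03 -0.    0.97 -1.11] w 0.2 F [0.6 0.9 0.2] tooly deg 89.5 z [-0.001 -0.001 -1.   ]
(385, 0, 220) -> cm [ -0.2  -19.94   0.26]
(395, -150, 220) -> cm [ -1.33 -34.93   0.27]
(407, -261, 150) -> cm [ -2.63 -46.01   7.29]
```

```bash
python3 -m inch '[{"xyz":[0,-1.5,0],"spin":0},{"xyz":[0,-4.5,0],"spin":0},{"xyz":[0,-8,0],"spin":0},{"xyz":[0,-11.5,0],"spin":0},{"xyz":[0,-15,0],"spin":0},{"xyz":[0,-18.5,0],"spin":0},{"xyz":[-0.3,-22,0],"spin":0},{"xyz":[-0.6,-25.5,0],"spin":0},{"xyz":[-1,-29,0],"spin":0},{"xyz":[-1.3,-32.5,0],"spin":0},{"xyz":[-1.6,-36,0],"spin":0},{"xyz":[-2,-39.5,0.5],"spin":0},{"xyz":[-2.3,-42.5,2],"spin":0},{"xyz":[-2.5,-45,4],"spin":0},{"xyz":[-2.6,-46,6],"spin":0},{"xyz":[-2.6,-46,7.3],"spin":0},{"xyz":[-2.6,-46,7.3],"spin":0},{"xyz":[-2.6,-46,7.3],"spin":0}]'
python3 - <<'E'
from h import *
for n in("top","side"): cv2.imwrite(f"pics/{n}1.png",ctrl.get_image(n)[:,:,::-1])
a=cv2.imread("pics/side1.png")[130:310,170:350]
b=cv2.imread("pics/top1.png")[170:290,180:400]
cv2.imwrite("pics/c1.png",np.hstack([cv2.resize(a,(390,390),interpolation=3),cv2.resize(cv2.copyMakeBorder(b,0,93,0,0,0),(403,390))]))
state((407,-261,48))
E
```

```text
t: 3.3
ee_pos: [407.1, -259.9, 149.8]
orientation: [-0.011, -3.14, 0.001]
ft_force: [0.3, -0.6, -0.3]
width: 0.3
t 3.4 pos [ 407.4 -260.4  150.6] q [-0.59  0.32  1.99 -0.    0.82 -2.15] w 0.5 F [ 0.1 -0.3  0.5] tooly deg 89.6 z [ 0.    -0.002 -1.   ]
(407, -261, 48) -> cm [ 0.05 -0.04 10.26]
```

View pics/c1.png

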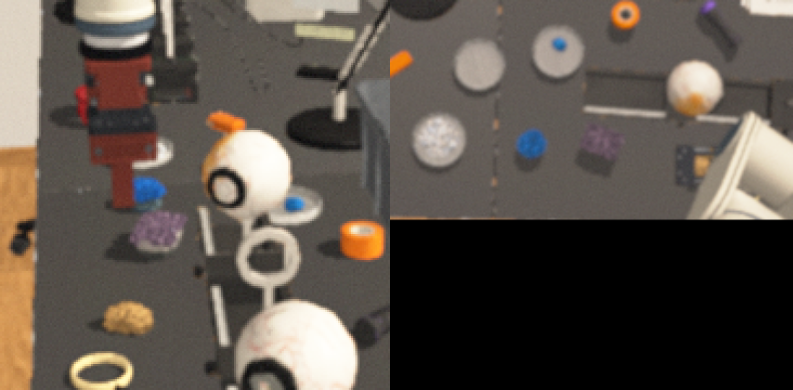

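The side view shows the closed fingertips directly above the limonite (crop 122,205 above 128,318). The eyes are well clear. Next I descend to about 20 mm above its top and hold.

```bash
python3 -m inch '[{"xyz":[0,0,1],"spin":0},{"xyz":[0,0,3],"spin":0},{"xyz":[0,0,5],"spin":0},{"xyz":[0,0,7],"spin":0},{"xyz":[0,0,8.5],"spin":0},{"xyz":[0,0,9.5],"spin":0},{"xyz":[0,0,10.2],"spin":0},{"xyz":[0,0,10.4],"spin":0},{"xyz":[0,0,10.4],"spin":0},{"xyz":[0,0,10.4],"spin":0}]'
python3 - <<'E'
from h import *
im=ctrl.get_image("side"); cv2.imwrite("pics/s2.png",cv2.resize(im[210:330,160:320,::-1],None,fx=4,fy=4,interpolation=3))
state((407,-261,46))
E
```

```text
t: 4.4
ee_pos: [407.9, -260.9, 47.1]
orientation: [0.011, 3.141, -0.004]
ft_force: [-0.2, -0.3, 0.2]
width: 0.7
t 4.45 pos [ 407.9 -260.9   47.1] q [-0.59  0.51  2.04 -0.    0.59 -2.15] w 0.2 F [0.6 0.6 0.4] tooly deg 89.6 z [ 0.001 -0.002 -1.   ]
(407, -261, 46) -> cm [ 0.09 -0.01  0.11]
```

View pics/s2.png

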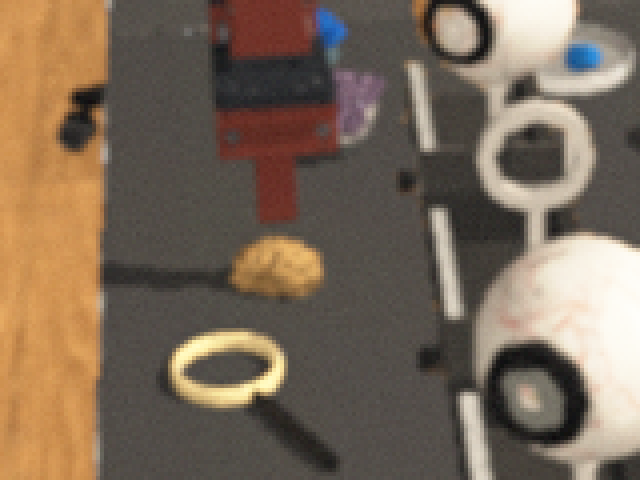

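The tip (277,220) is centred over the lump (278,265) with a small gap below it. I'll hold for 2.6 s and refine the dish position meanwhile.

```bash
python3 -m inch '[{"xyz":[0,0,0],"spin":0},{"xyz":[0,0,0],"spin":0},{"xyz":[0,0,0],"spin":0},{"xyz":[0,0,0],"spin":0},{"xyz":[0,0,0],"spin":0},{"xyz":[0,0,0],"spin":0},{"xyz":[0,0,0],"spin":0},{"xyz":[0,0,0],"spin":0},{"xyz":[0,0,0],"spin":0},{"xyz":[0,0,0],"spin":0},{"xyz":[0,0,0],"spin":0},{"xyz":[0,0,0],"spin":0},{"xyz":[0,0,0],"spin":0},{"xyz":[0,0,0],"spin":0},{"xyz":[0,0,0],"spin":0},{"xyz":[0,0,0],"spin":0},{"xyz":[0,0,0],"spin":0},{"xyz":[0,0,0],"spin":0},{"xyz":[0,0,0],"spin":0},{"xyz":[0,0,0],"spin":0}]'
python3 -m inch '[{"xyz":[0,0,0],"spin":0},{"xyz":[0,0,0],"spin":0},{"xyz":[0,0,0],"spin":0},{"xyz":[0,0,0],"spin":0},{"xyz":[0,0,0],"spin":0},{"xyz":[0,0,0],"spin":0}]'
python3 - <<'E'
from h import *
im=cv2.medianBlur(cv2.imread("pics/top0.png"),3)
for n,x,y in(("A",229,205),("B",207,246)):
    g=im[y-22:y+23,x-22:x+23].mean(2); bg=np.median(g[:5]); fg=np.median(g[17:27,17:27])
    m=(g>(bg+fg)/2).astype(np.uint8); k,l,st,ce=cv2.connectedComponentsWithStats(m); i=l[22,22]
    xx,yy,w,h,a=st[i]; c=(x-22+xx+(w-1)/2,y-22+yy+(h-1)/2); print(n,bg,fg,st[i],c,ce[i]+[x-22,y-22],ray("top",c,8),ray("top",ce[i]+[x-22,y-22],8))
state((400,-261,230),(390,0,230),(450,150,230),(603,173,150))
E
```

```text
t: 6.45
ee_pos: [407.9, -260.9, 47.1]
orientation: [0.011, 3.14, -0.004]
ft_force: [-0.9, 0.5, -0.1]
width: 0.4
t: 7.05
ee_pos: [407.8, -260.9, 47.1]
orientation: [0.011, 3.14, -0.004]
ft_force: [-0.7, -0.4, -1.0]
width: 0.4
A 106.0 180.33333333333334 [  9  10  26  26 532] (np.float64(228.5), np.float64(205.5)) [228.18045113 205.2537594 ] [602. 173.   8.] [603. 174.   8.]
B 101.33333333333333 209.33333333333334 [  9   9  26  27 556] (np.float64(206.5), np.float64(246.0)) [206.58453237 246.26798561] [453. 247.   8.] [452. 247.   8.]
t 7.05 pos [ 407.8 -260.9   47.1] q [-0.59  0.51  2.04 -0.    0.59 -2.15] w 0.4 F [-0.7 -0.4 -1. ] tooly deg 89.6 z [ 0.001 -0.002 -1.   ]
(400, -261, 230) -> cm [  0.76  -0.06 -18.29]
(390, 0, 230) -> cm [  1.95  26.03 -18.35]
(450, 150, 230) -> cm [ -3.94  41.07 -18.38]
(603, 173, 150) -> cm [-19.21  43.5  -10.37]
```

```bash
python3 -m inch '[{"xyz":[0,0,-1.5],"spin":0},{"xyz":[0,0,-4.5],"spin":0},{"xyz":[0.2,0,-8],"spin":0},{"xyz":[0.5,0,-11.5],"spin":0},{"xyz":[0.8,0.5,-15],"spin":0},{"xyz":[1,2,-17.5],"spin":0},{"xyz":[1.2,5,-18.3],"spin":0},{"xyz":[1.4,8.5,-18.3],"spin":0},{"xyz":[1.6,12,-18.3],"spin":0},{"xyz":[1.8,15.5,-18.3],"spin":0},{"xyz":[1.9,19,-18.3],"spin":0},{"xyz":[1.9,22.5,-18.3],"spin":0},{"xyz":[1.9,26,-18.3],"spin":0},{"xyz":[1.5,29.5,-18.3],"spin":0},{"xyz":[1.2,33,-18.3],"spin":0},{"xyz":[0,36.5,-18.3],"spin":0},{"xyz":[-2,39.5,-18.3],"spin":0},{"xyz":[-4.5,41,-18.3],"spin":0},{"xyz":[-6,41.5,-18.3],"spin":0},{"xyz":[-6,41.5,-18.3],"spin":0}]'
python3 -c "
from h import *
state((602,173,230),(602,173,100))"
```

```text
t: 9.05
ee_pos: [472.1, 155.0, 229.1]
orientation: [0.01, 3.14, -0.003]
ft_force: [-0.4, -0.3, 0.2]
width: 0.2
t 9.05 pos [472.1 155.  229.1] q [ 0.3   0.23  1.9  -0.    1.01 -1.27] w 0.2 F [-0.4 -0.3  0.2] tooly deg 89.6 z [ 0.002 -0.002 -1.   ]
(602, 173, 230) -> cm [-12.98   1.88  -0.07]
(602, 173, 100) -> cm [-12.96   1.91  12.93]
```

```bash
python3 -m inch '[{"xyz":[-1.5,0.2,0],"spin":0},{"xyz":[-4,0.6,0],"spin":0},{"xyz":[-7,1,0.5],"spin":0},{"xyz":[-10,1.5,2],"spin":0},{"xyz":[-12,1.8,4.5],"spin":0},{"xyz":[-12.9,1.9,7.5],"spin":0},{"xyz":[-13,1.9,10.5],"spin":0},{"xyz":[-13,1.9,13],"spin":0},{"xyz":[-13,1.9,15],"spin":0},{"xyz":[-13,1.9,16],"spin":0},{"xyz":[-13,1.9,16],"spin":0},{"xyz":[-13,1.9,16],"spin":0}]'
python3 - <<'E'
from h import *
for n in("top","side"): cv2.imwrite(f"pics/{n}3.png",ctrl.get_image(n)[:,:,::-1])
a=cv2.imread("pics/side3.png")[100:230,180:340]
b=cv2.imread("pics/top3.png")[170:290,180:400]
cv2.imwrite("pics/c3.png",np.vstack([cv2.resize(a,None,fx=2.5,fy=2.5,interpolation=3),cv2.resize(b,(400,218))]))
state((602,173,36))
E
```

```text
t: 10.25
ee_pos: [602.7, 172.7, 70.1]
orientation: [0.01, 3.139, -0.003]
ft_force: [0.7, 0.9, 1.6]
width: 0.8
t 10.35 pos [603.2 173.   70.7] q [ 0.26  0.62  1.71 -0.    0.81 -1.3 ] w 0.3 F [-0.1 -0.4 -0.4] tooly deg 89.6 z [ 0.004 -0.002 -1.   ]
(602, 173, 36) -> cm [0.14 0.01 3.47]
```

View pics/c3.png

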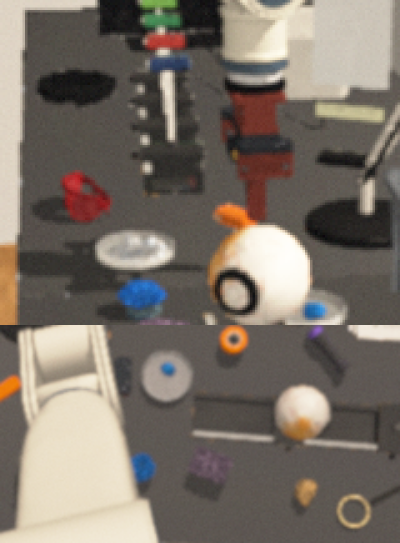

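The eye hides the dish in the side view and the arm hides it from the top. The top-view fix from the start stands (dish B matched the side view within about 2 mm). I'll descend to z of about 36 and hold.

```bash
python3 -m inch '[{"xyz":[0.1,0,1],"spin":0},{"xyz":[0.1,0,2.2],"spin":0},{"xyz":[0.1,0,3.1],"spin":0},{"xyz":[0.1,0,3.5],"spin":0},{"xyz":[0.1,0,3.5],"spin":0},{"xyz":[0.1,0,3.5],"spin":0},{"xyz":[0.1,0,3.5],"spin":0},{"xyz":[0.1,0,3.5],"spin":0},{"xyz":[0.1,0,3.5],"spin":0},{"xyz":[0.1,0,3.5],"spin":0},{"xyz":[0.1,0,3.5],"spin":0},{"xyz":[0.1,0,3.5],"spin":0},{"xyz":[0.1,0,3.5],"spin":0},{"xyz":[0.1,0,3.5],"spin":0},{"xyz":[0.1,0,3.5],"spin":0},{"xyz":[0.1,0,3.5],"spin":0},{"xyz":[0.1,0,3.5],"spin":0},{"xyz":[0.1,0,3.5],"spin":0},{"xyz":[0.1,0,3.5],"spin":0},{"xyz":[0.1,0,3.5],"spin":0}]'
python3 -m inch '[{"xyz":[0,0,0],"spin":0},{"xyz":[0,0,0],"spin":0},{"xyz":[0,0,0],"spin":0},{"xyz":[0,0,0],"spin":0},{"xyz":[0,0,0],"spin":0},{"xyz":[0,0,0],"spin":0},{"xyz":[0,0,0],"spin":0},{"xyz":[0,0,0],"spin":0},{"xyz":[0,0,0],"spin":0},{"xyz":[0,0,0],"spin":0},{"xyz":[0,0,0],"spin":0},{"xyz":[0,0,0],"spin":0}]'
python3 -c "
from h import *
state((602,173,36)); print(ctrl.close_job())"
```

```text
t: 12.35
ee_pos: [602.4, 172.9, 35.7]
orientation: [0.01, 3.138, -0.003]
ft_force: [0.3, -0.9, 0.3]
width: 0.3
t: 13.55
ee_pos: [602.3, 172.9, 35.7]
orientation: [0.01, 3.138, -0.003]
ft_force: [-0.3, -0.3, -0.1]
width: 0.7
t 13.55 pos [602.3 172.9  35.7] q [ 0.26  0.67  1.72 -0.    0.75 -1.3 ] w 0.7 F [-0.3 -0.3 -0.1] tooly deg 89.6 z [ 0.004 -0.002 -1.   ]
(602, 173, 36) -> cm [ 0.03  0.01 -0.03]
the job is handed in; nothing more can be done
None
```

The arm pointed at the limonite, then at the empty dish, and was handed in at 13.55 s, still pointing at the dish.

- **Limonite:** I held the closed fingertips about 21 mm above its top, at (408, -261, 47), for about 2.6 s. The top and side cameras agreed on its position within about 3 mm, and the side picture showed the tip centred over it.
- **Empty dish:** I held about 20 mm above its rim, at (602, 173, 36), for about 2.5 s or more. I moved between the two at about 230 mm height, away from the other minerals.
- **Contact:** the forces read during the run stayed at the level of sensor noise.
- **Not confirmed:** I could not check the final position over the dish by eye, because the arm hid it from the top camera and a model eye hid it from the side. It rests on the first top picture, where a rough first mask put it up to 10 mm off and I discarded that value.

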